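# Turn the spice carousel to its empty place and put the jar back

## Robot

A 6-joint arm with a two-finger parallel gripper is mounted at the origin on the work surface. World frame = base frame: x ahead of the robot, y to its left, z up, the work surface at z = 0. Lengths are in m, angles in degrees, forces in N, time in s.
With the tool pointing down it reaches from about 0.25 to 0.725 m from the base axis. Payload 9.7 kg.
Tool frame: the origin (TCP) lies at the very end of the fingers, on their centre line; the grasp point (between the pads) lies 19 mm behind it (bot.grip_depth is the distance from the TCP to the grasp point, in m); z points along the fingers, y is the direction in which the jaws open and shut (so a half turn about z gives the same grasp; the last joint's range is limited). The gripper opens to 85 mm and grips with 20 to 120 N. Pads are 22 mm wide; open, the fingers measure 114 mm over their backs; the gripper's body (76 mm by 85 mm) begins 54 mm behind the grasp point. The pads swing forward as they close: fully open they stand 13 mm farther back than shut.
Start: joints at [64.916, 4.979, 10.078, 95.1, 0, 90], TCP at [0.233, 0.498, 0.231] pointing down, gripper open.
Joint ranges: [-179.16, 179.16], [-48.56, 103.87], [-65.8, 70.77], [-126.05, 130.52], [-82.76, 87.17], [-180, 180]. Speed limits (degrees/s): [127.2, 127.2, 147.25, 180, 180, 180].

## Interface

Orientations are given as [roll, pitch, yaw] about the fixed x, y, z axes, in that order (R = Rz(yaw) Ry(pitch) Rx(roll)).
In Python, from workcell import bot, viewer gives the robot as it stands.
- The arm moves only by the tool arm_command, never from a script. Its argument "motion" is a list of rows, each a list of 3 entries, a list of its own where there are three numbers: the opening, from 0 (shut) to 1 (fully open), then the shift along the tool's x, y, z in units of 60 mm (1.0 is 60 mm), then the turn, a rotation vector about the tool's x, y, z in units of 6 degrees (1.0 is 6 degrees). A call has 1 to 12 rows; each row shifts and turns the commanded pose from where the row before left it, along the tool's axes as they then stand; what a row does not reach is not made up. A row lasts 1/8 s, in which the tool goes at most 62.5 mm and 10.7 degrees, less where a joint would pass 70% of its speed; a pose out of reach is approached as far as the arm can. A call is refused whole if a number of a shift passes 1 or a number of a turn 1, either way. A call with a gripper value outside its range is refused whole. The fingers move at their own pace and stop on an object; "newtons" is the grip in N (left out, the last holds). Time passes only in rows, so rows that do not move let the fingers close. It gives the time, the measured TCP pose, the force and the opening at its end, in the units of the state.
- bot.get_obs(): the state, without advancing time (a new reading comes with each control period).
- viewer.camera(name): name is "scene" or "side" or "wrist"; returns the picture (384x512x3 uint8, blue, green, red); there is no depth.
- viewer.calibration(name): a dict with "fx", "fy", "cx", "cy" (pixels), "T" (4x4, takes a point from camera to world coordinates). Camera axes: x right, y down, z forward; pixel columns grow to the right and rows downward; lengths in m; the calibration is good to about 2 mm. A picture is of the moment at which its call begins: read the wrist's pose just before it. calibration takes no time and is no camera call; for the wrist camera it gives the pose at the moment of the call.
- bot.job_done(): hands the job in, once; it reports no verdict.
The state is a dict: "time": time; "q": joint angles; "qd": joint speeds; "joint_efforts": joint torques, N m; "ee_pos": TCP position; "tcp_rot": TCP orientation; "wrist_force": force on the tool from outside, world axes, zero at the start; "torque": the same for the moment, N m; "opening": finger opening in m.
Only numpy, scipy, OpenCV 4.12 (cv2) and the standard library are available. Lean on these libraries where they do the work, as an engineer would, in place of code of your own. Each camera call takes 0.05 s, during which the arm holds its last target.

## Task

Press the fingertips lightly on the bare rim of the spice carousel and turn it, never with more than 20 newtons, until the empty place with the red ring faces front, in line with the yellow pointer on the foot, and take the hand off. Then lift the red-lidded jar from the kitchen scale and set it down gently and upright inside the red ring, leaving the ring at the pointer. Do not touch the white-lidded jars or the red ring with the gripper, and leave the mug and the bottle where they are.

Things in the scene. Friction and masses are not known exactly. Their poses are not given: they have to be found in the camera images.
- foot: Fixed round grey foot of the carousel, radius 130 mm, 24 mm high. Origin: centre of its underside. Its own -x axis is the carousel's front: a yellow pointer bar, 24 mm wide, 10 mm high, runs along -x on the counter to an upright yellow tab, 40 mm high, 14 mm thick, 176 to 190 mm from the centre. Yaw varies up to 25 degrees from facing the robot.
- front_mark (a point): Middle of the top of the pointer's upright yellow tab, 183 mm in front of the foot's centre. Note on the plate above the foot: it does not run level but leans up to 2 degrees in a fixed, unstated direction, so its rim lies up to 5 mm higher or lower than its middle, differing round the foot.
- carousel: Round light-wood plate, radius 155 mm, 14 mm thick, turning endlessly either way. Origin: centre of its underside, about 32 mm above the counter (upper face about 46 mm). Own -x points to the red ring. The bearing is stiff and holds where left: turning takes about 3.5 N along the rim. A rubber cushion lets the plate sink 1 mm per 8 N pressed down. Rim bare from radius 118 to 152 mm.
- jars: Five white-lidded spice jars fixed on the plate, each 43 mm across and 56 mm high, centred 85 mm from the plate's centre at 60 degree steps, the red ring taking the sixth place. Origin: centre of the plate's upper face; it turns with the plate. Not to be touched.
- pocket: Red ring fixed on the plate, inner radius 25 mm, outer radius 31 mm, 6 mm high, its centre 85 mm from the plate's centre: the empty place. Origin: centre of the ring on the plate's upper face. Not to be touched with the gripper.
- spare_center (a point): Centre (28 mm above its underside) of the loose jar with a red lid: upright cylinder 42 mm in diameter (lid 43 mm, the top 14 mm), 56 mm high, about 90 g. Best held in its upper half, so that the fingertips stay clear of the ring and plate. It starts upright on the scale.
- spare: The same red-lidded jar; origin at the centre of its underside, z up along the jar.
- scale: Fixed kitchen scale 150 x 170 mm with a 130 mm square aluminium platform, whose top is 34 mm above the counter (rigid). Origin: centre of its underside. On the left or the right of the carousel.
- mug: Loose blue ceramic mug, 82 mm wide, 92 mm high, with a handle; origin at the centre of its underside. On the other side of the carousel from the scale. Leave it alone.
- milk: Loose glass bottle with green cap, 64 mm wide, 150 mm high, behind and left of the carousel; origin at the centre of its underside. Leave it alone.
Things that resemble listed ones, but are neither listed nor needed, are in the scene too. What is meant by the spare is not black, grey or purple, and is the larger of those in its own colour.

How it is judged (in metres and radians):
On the way:
1. the empty red ring faces front in line with the pointer and stays there, still empty, with the hand off the carousel (y of pocket in the frame of foot between -0.009 and 0.009 m and x of pocket in the frame of foot below 0 m and contact force between the fingers and carousel below 0.3 N and distance between spare and pocket above 0.08 m), for 0.5 s.
At the end, for the whole second after the job is handed in: The red ring's centre lies within 9 mm sideways of the line of the yellow pointer, on the pointer's side; the red-lidded jar stands inside the ring on the plate (within 7 mm of its centre, underside within 3 mm of the plate, leaning less than 5 degrees), released and at rest (y of pocket in the frame of foot between -0.009 and 0.009 m and x of pocket in the frame of foot below 0 m and horizontal distance between spare and pocket below 0.007 m and z of spare in the frame of pocket below 0.003 m and angle between spare's own z axis and vertical below 0.09 rad and linear speed of spare below 0.02 m/s and contact force between the fingers and spare below 0.1 N); the robot touches nothing.
It fails at once if the fingers or arm load the carousel with more than 20 N (contact force between any of the fingers, the arm and carousel above 20 N).
It fails at once if the jar is set down or pushed on the carousel with more than 20 N (contact force between spare and carousel above 20 N).
It fails at once if a white-lidded jar is touched by gripper, arm or the red-lidded jar (more than 1 N) (contact force between any of the fingers, the arm, spare and jars above 1 N).
It fails at once if the red ring is touched with the gripper (more than 2 N) (contact force between any of the fingers, the arm and pocket above 2 N).
It fails at once if the mug or the bottle is moved by more than 20 mm or tipped (distance of any of mug, milk from where it was at the start of the episode above 0.02 m or angle between any of mug, milk's own z axis and vertical above 0.3 rad).
It also fails if it takes over 72 s, if anything falls off the work surface, if the arm or the gripper's body presses on something with over 40 N, if the wrist force passes 120 N, or if a joint passes its speed limit or range.

## Working session

There is one attempt and no reset: what is moved stays moved. The work goes in short steps, Python scripts to look and compute and a tool call to move; the robot and the scene stay as the last step left them, time stands still between calls to the robot, and variables do not carry over. Pictures are saved under pics/ and viewed, and the job is handed in when it is done.

Besides the shell and the picture viewer there is one more tool, called after "Emit:" as name(argument=value, ...) on one line, values as JSON. arm_command: Moves the arm, as the interface text tells. Its arguments: {"type":"object","properties":{"motion":{"type":"array"},"newtons":{"type":"number"}},"required":["motion"]}

```bash
mkdir -p pics; ls; python3 - <<'E'
from workcell import bot, viewer
import cv2
print(bot.get_obs())
for n in ("scene","side","wrist"):
    c=viewer.calibration(n); im=viewer.camera(n); cv2.imwrite(f"pics/{n}0.png",im)
    print(n,c)
E
```

```text
pics
{'time': 0.0, 'q': array([6.49172228e+01, 5.01056918e+00, 1.00344565e+01, 9.50991662e+01,
       9.42488470e-04, 8.99997195e+01]), 'qd': array([-0.09204023,  0.0222246 , -0.04614657,  0.01449264, -0.00568055,
       -0.0966818 ]), 'joint_efforts': array([ 1.28662497e-03, -5.20384312e+01,  4.64805722e+01,  1.61336950e-02,
        4.33714786e-05, -1.08987848e-06]), 'ee_pos': array([0.23305943, 0.49792924, 0.23058818]), 'tcp_rot': array([-1.79924721e+02, -9.42856204e-04,  1.54917502e+02]), 'wrist_force': array([-0.15749829, -0.51242786,  0.62160124]), 'torque': array([ 0.05711319,  0.05175888, -0.01205682]), 'opening': 0.08501305443795185}
scene {'fx': 474.1748816662259, 'fy': 474.1748816662259, 'cx': 249.74684445663618, 'cy': 192.4171629529032, 'T': array([[-0.83948042,  0.43235161, -0.32915757,  1.02099492],
       [ 0.54337494,  0.67241933, -0.50258921,  0.78008498],
       [ 0.00403666, -0.60076978, -0.79941189,  1.161871  ],
       [ 0.        ,  0.        ,  0.        ,  1.        ]])}
side {'fx': 410.98418462259656, 'fy': 410.98418462259656, 'cx': 260.5672909948491, 'cy': 194.1974020810942, 'T': array([[-0.76118303, -0.40171949,  0.50913833,  0.04295856],
       [-0.64835108,  0.45255734, -0.61223585,  0.73545911],
       [ 0.01553278, -0.79612393, -0.60493423,  0.70081689],
       [ 0.        ,  0.        ,  0.        ,  1.        ]])}
wrist {'fx': 311.8591647755749, 'fy': 311.8591647755749, 'cx': 253.1888718207625, 'cy': 194.84645066810515, 'T': array([[ 4.23699183e-01,  8.73554983e-01,  2.39542677e-01,
         1.73115104e-01],
       [ 9.05802794e-01, -4.08454559e-01, -1.12632907e-01,
         5.26158593e-01],
       [-5.48738222e-04,  2.64700897e-01, -9.64330407e-01,
         3.73996184e-01],
       [ 0.00000000e+00,  0.00000000e+00,  0.00000000e+00,
         1.00000000e+00]])}
```

View pics/scene0.png

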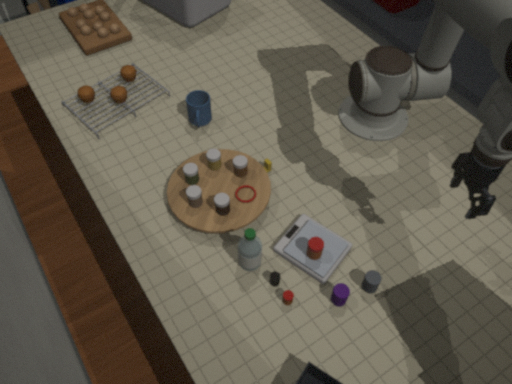

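View pics/side0.png

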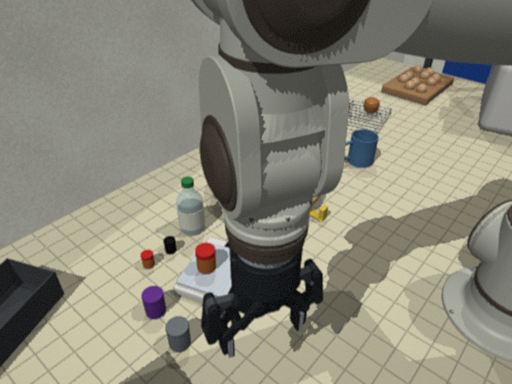

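View pics/wrist0.png

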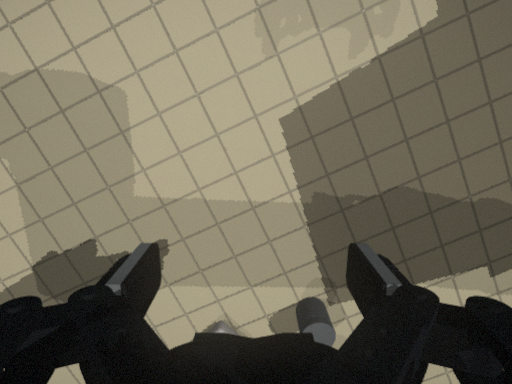

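The scene view shows the carousel at (218,190), ring at (246,194), yellow tab at (267,164) and mug at (199,108). The bottle is at (250,250) and the scale at (312,247).

Candidates for the red-lidded jar:
- Red jar on the scale, (316,245)
- Small red one, (288,297)
- Black one, (275,279)
- Purple one, (341,294)
- Grey one, (372,281)

I choose the large red one on the scale.

```bash
cat > h.py <<'E'
import numpy as np, cv2
from workcell import bot, viewer
def ray(c,u,v,z):
    d=c["T"][:3,:3]@np.array([(u-c["cx"])/c["fx"],(v-c["cy"])/c["fy"],1.]); o=c["T"][:3,3]
    return (o+d*(z-o[2])/d[2])
def proj(c,p):
    T=np.linalg.inv(c["T"]); q=T[:3,:3]@np.array(p)+T[:3,3]
    return np.array([c["fx"]*q[0]/q[2]+c["cx"],c["fy"]*q[1]/q[2]+c["cy"]])
def comps(mask,amin=8):
    n,l,s,ce=cv2.connectedComponentsWithStats(mask.astype(np.uint8))
    return l,[(i,s[i],ce[i]) for i in range(1,n) if s[i,4]>=amin]
def hsv(im): return cv2.cvtColor(im,cv2.COLOR_BGR2HSV)
def red(im):
    h=hsv(im).astype(int); return ((h[...,0]<8)|(h[...,0]>172))&(h[...,1]>150)&(h[...,2]>70)
def yellow(im):
    h=hsv(im).astype(int); return (abs(h[...,0]-26)<6)&(h[...,1]>150)&(h[...,2]>80)
E
python3 - <<'E'
from h import *
im=cv2.imread("pics/scene0.png"); c=viewer.calibration("scene")
for nm,m in(("red",red(im)),("yel",yellow(im))):
    l,cs=comps(m)
    for i,s,ce in cs: print(nm,s,ce.round(1),[ray(c,*ce,z).round(4) for z in(0.04,0.052,0.09)])
cr=np.hstack([cv2.resize(im[140:240,155:285],None,fx=4,fy=4,interpolation=cv2.INTER_CUBIC),cv2.resize(im[210:310,265:335],None,fx=4,fy=4,interpolation=cv2.INTER_CUBIC)])
cv2.imwrite("pics/crop0.png",cr)
E
```

```text
red [235 185  21  17  91] [244.9 193.4] [array([0.5732, 0.0701, 0.04  ]), array([0.5779, 0.0777, 0.052 ]), array([0.5931, 0.1017, 0.09  ])]
red [309 238  14  15 163] [315.6 244.4] [array([0.5041, 0.3216, 0.04  ]), array([0.5096, 0.3265, 0.052 ]), array([0.5271, 0.342 , 0.09  ])]
red [283 291  10  10  81] [287.7 295.5] [array([0.6561, 0.4025, 0.04  ]), array([0.66  , 0.4065, 0.052 ]), array([0.6723, 0.4193, 0.09  ])]
yel [265 160   6  11  37] [267.6 164.9] [array([0.4549, 0.0153, 0.04  ]), array([0.4609, 0.0235, 0.052 ]), array([0.4801, 0.0494, 0.09  ])]
```

View pics/crop0.png

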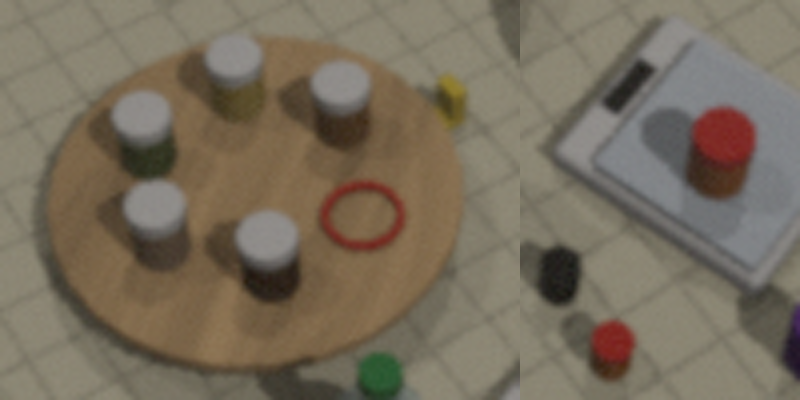

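```bash
cat > meas.py <<'E'
from h import *
from scipy.optimize import least_squares
def fitc(P,r=None):
    f=(lambda p: np.hypot(P[:,0]-p[0],P[:,1]-p[1])-(p[2] if r is None else r))
    s=least_squares(f,[*P[:,:2].mean(0),.1],loss='soft_l1',f_scale=.003); return s.x,np.abs(f(s.x)).mean()
def lids(im,c,box):
    h=hsv(im).astype(int); m=(h[...,1]<50)&(h[...,2]>125)
    k=np.zeros_like(m); x0,y0,x1,y1=box; k[y0:y1,x0:x1]=1
    l,cs=comps(m&k,40); return [(s,ce,ray(c,*ce,.102)) for i,s,ce in cs]
E
python3 - <<'E'
from meas import *
im=cv2.imread("pics/scene0.png"); c=viewer.calibration("scene")
h=hsv(im).astype(int)
print(h[175,222],h[140,150],h[205,215-40])
m=(h[...,1]>85)&(h[...,0]<22)
k=np.zeros_like(m);k[145:235,160:275]=1
m=cv2.morphologyEx((m&k).astype(np.uint8),cv2.MORPH_OPEN,np.ones((5,5)))
cn=max(cv2.findContours(m,0,1)[0],key=cv2.contourArea)
hull=cv2.convexHull(cn)[:,0]; print(hull.min(0),hull.max(0))
cn=cn[:,0]
# dense boundary of filled hull
f=np.zeros_like(m);cv2.fillConvexPoly(f,hull,1);cn=cv2.findContours(f,0,cv2.CHAIN_APPROX_NONE)[0][0][:,0]
P=np.array([ray(c,u,v,.046) for u,v in cn]); print("plate",fitc(P),fitc(P,.155))
C=fitc(P)[0]
a=np.degrees(np.arctan2(P[:,1]-C[1],P[:,0]-C[0]));r=np.hypot(P[:,1]-C[1],P[:,0]-C[0])
for b in range(-180,180,30): 
    q=(a>=b)&(a<b+30); print(b,r[q].mean().round(4) if q.any() else None)
L=lids(im,c,(165,135,270,235))
for s,ce,p in L: print(s,ce.round(1),p.round(4))
E
```

```text
[ 17 104 127] [ 24  44 139] [ 17 105 119]
[167 150] [269 232]
plate (array([0.63122468, 0.01620572, 0.15266704]), np.float64(0.0015172478928797844)) (array([0.63055103, 0.01600496, 0.1       ]), np.float64(0.0025568425175759176))
-180 0.1553
-150 0.1536
-120 0.1508
-90 0.1509
-60 0.1532
-30 0.1528
0 0.1535
30 0.1531
60 0.1525
90 0.1516
120 0.1509
150 0.1547
[ 165  135  105   47 2231] [212.3 146.8] [ 0.5862 -0.0915  0.102 ]
[233 155  15  11 117] [239.9 160. ] [ 0.5441 -0.0021  0.102 ]
[184 163  14  11 122] [190.2 167.8] [ 0.6817 -0.0551  0.102 ]
[187 186  15  11 130] [193.5 190.7] [0.7139 0.0233 0.102 ]
[215 193  15  12 139] [221.4 198.3] [0.6618 0.0884 0.102 ]
[165 207  17  28 189] [169.4 225.8] [0.8241 0.0916 0.102 ]
[263 212   7  13  44] [267.  219.1] [0.5944 0.2139 0.102 ]
[257 224  13  11  84] [264.4 230.8] [0.6209 0.2408 0.102 ]
```

Crop check: the jar on the scale is clearly the larger red one, and the ring sits about 51° clockwise of the pointer. I'm moving above the carousel for a close look.

Emit:
arm_command(motion=[[0, [-0.73, -0.42, -0.14], [0, 0, 0]], [0, [-0.73, -0.42, -0.14], [0, 0, 0]], [0, [-0.73, -0.42, -0.14], [0, 0, 0]], [0, [-0.73, -0.42, -0.14], [0, 0, 0]], [0, [-0.73, -0.42, -0.14], [0, 0, 0]], [0, [-0.73, -0.42, -0.14], [0, 0, 0]], [0, [-0.73, -0.42, -0.14], [0, 0, 0]], [0, [-0.73, -0.42, -0.14], [0, 0, 0]], [0, [-0.73, -0.42, -0.14], [0, 0, 0]], [0, [-0.73, -0.42, -0.14], [0, 0, 0]], [0, [-0.73, -0.42, -0.14], [0, 0, 0]], [0, [-0.73, -0.42, -0.14], [0, 0, 0]]])

```text
time: 1.65
ee_pos: [0.5817, -0.0001, 0.3322]
tcp_rot: [180.0, -0.0, 154.9]
wrist_force: [1.0, 1.1, 0.4]
opening: -0.0002
```

Emit:
arm_command(motion=[[0, [0, 0, 0], [0, 0, 1]], [0, [0, 0, 0], [0, 0, 1]], [0, [0, 0, 0], [0, 0, 1]], [0, [0, 0, 0], [0, 0, 1]], [0, [0, 0, 0], [0, 0, 1]], [0, [0, 0, 0], [0, 0, 1]], [0, [0, 0, 0], [0, 0, 1]], [0, [0, 0, 0], [0, 0, 1]], [0, [0, 0, 0], [0, 0, 1]], [0, [0, 0, 0], [0, 0, 1]], [0, [0, 0, 0], [0, 0, 1]], [0, [0, 0, 0], [0, 0, 1]]])

```text
time: 3.15
ee_pos: [0.581, 0.0014, 0.3318]
tcp_rot: [-180.0, 0.0, 82.7]
wrist_force: [-0.9, -0.8, 0.3]
opening: -0.0003
```

Emit:
arm_command(motion=[[0, [0, 0, 0], [0, 0, 1]], [0, [0, 0, 0], [0, 0, 1]], [0, [0, 0, 0], [0, 0, 1]], [0, [0, 0, 0], [0, 0, 1]], [0, [0, 0, 0], [0, 0, 1]], [0, [0, 0, 0], [0, 0, 1]], [0, [0, 0, 0], [0, 0, 1]], [0, [0, 0, 0], [0, 0, 1]], [0, [0, 0, 0], [0, 0, 1]], [0, [0, 0, 0], [0, 0, 1]], [0, [0, 0, 0], [0, 0, 1]], [0, [0, 0, 0], [0, 0, 1]]])

```text
time: 4.65
ee_pos: [0.581, 0.0014, 0.3317]
tcp_rot: [-180.0, 0.0, 10.7]
wrist_force: [0.7, 0.6, 0.2]
opening: 0.0002
```

Emit:
arm_command(motion=[[0, [0, 0, 0], [0, 0, 1]], [0, [0, 0, 0], [0, 0, 1]], [0, [0, 0, 0], [0, 0, 1]], [0, [0, 0, 0], [0, 0, 1]], [0, [0, 0, 0], [0, 0, 1]], [0, [0, 0, 0], [0, 0, 1]], [0, [0, 0, 0], [0, 0, 0]], [0, [0, 0, 0], [0, 0, 0]]])

```text
time: 5.65
ee_pos: [0.5633, -0.115, 0.332]
tcp_rot: [-175.0, 1.0, -14.0]
wrist_force: [0.5, -0.2, 1.6]
opening: 0.0004
```

```bash
python3 - <<'E'
from h import *
o=bot.get_obs(); print(o)
c=viewer.calibration("wrist"); im=viewer.camera("wrist"); cv2.imwrite("pics/wrist1.png",im); np.save("wrist1.npy",c,allow_pickle=True)
s=viewer.camera("side"); cv2.imwrite("pics/side1.png",s)
E
```

```text
{'time': 5.65, 'q': array([-14.03000437,  13.53831014,  31.18669994, 108.63490574,
         5.02601804, 179.94514551]), 'qd': array([ 0.97873683, -0.0880608 ,  0.06325623,  0.09333126, -0.03390276,
       -0.02945855]), 'joint_efforts': array([-1.10155910e+00, -5.83679974e+01,  4.35362005e+01,  1.96015583e-01,
        2.51106899e-01,  1.91008526e-04]), 'ee_pos': array([ 0.56332693, -0.11503051,  0.33197427]), 'tcp_rot': array([-174.97304331,    0.9817098 ,  -13.97535277]), 'wrist_force': array([ 0.45678641, -0.22069108,  1.55447119]), 'torque': array([-0.1060562 , -0.02257568,  0.00416101]), 'opening': 0.0004058334912476738}
```

View pics/wrist1.png

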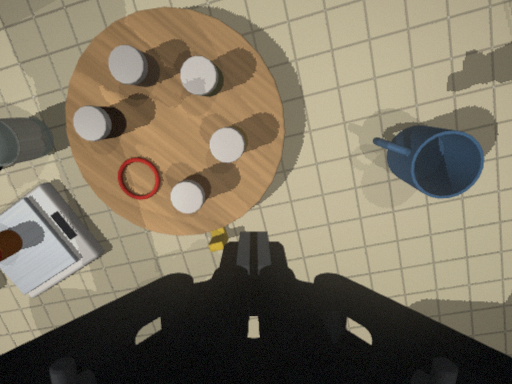

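View pics/side1.png

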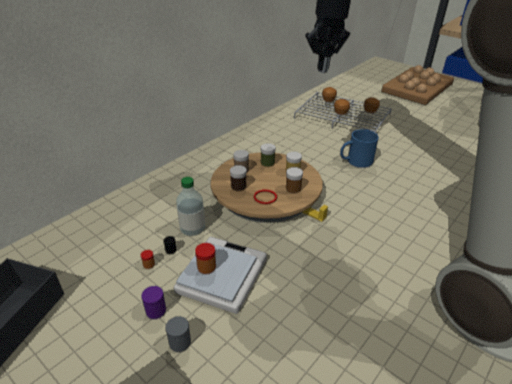

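The wrist view shows the whole plate, with the ring at (139,178), the yellow tab at (217,240), lids, and the mug off to the right. The half turn hit the joint 6 limit, so I'll use yaw ≈ 155–206° later. I'm measuring from this picture first.

```bash
python3 - <<'E'
from meas import *
im=cv2.imread("pics/wrist1.png"); c=np.load("wrist1.npy",allow_pickle=True).item()
h=hsv(im).astype(int)
m=(h[...,1]>85)&(h[...,0]<22)
k=np.zeros_like(m);k[0:240,50:300]=1
m=cv2.morphologyEx((m&k).astype(np.uint8),cv2.MORPH_OPEN,np.ones((5,5)))
cn=max(cv2.findContours(m,0,1)[0],key=cv2.contourArea); hull=cv2.convexHull(cn)[:,0];print(hull.min(0),hull.max(0))
f=np.zeros_like(m);cv2.fillConvexPoly(f,hull,1);cn=cv2.findContours(f,0,cv2.CHAIN_APPROX_NONE)[0][0][:,0]
P=np.array([ray(c,u,v,.046) for u,v in cn])
C,e=fitc(P);print("plate",C,e)
a=np.degrees(np.arctan2(P[:,1]-C[1],P[:,0]-C[0]));r=np.hypot(P[:,1]-C[1],P[:,0]-C[0])
for b in range(-180,180,45):
    q=(a>=b)&(a<b+45); print(b,r[q].mean().round(4) if q.any() else None)
l,cs=comps(red(im),30)
for i,s,ce in cs:
    if s[2]<60:
        v,u=np.nonzero(l==i); hc=cv2.convexHull(np.c_[u,v].astype(np.int32))
        Q=np.array([ray(c,x,y,.052) for x,y in hc[:,0]]); print("red",s,ce,ray(c,*ce,.049),fitc(Q),cv2.fitEllipse(hc))
l,cs=comps(yellow(im),10)
for i,s,ce in cs: print("yel",s,ce,[ray(c,*ce,z).round(4) for z in (.02,.04)])
for s,ce,p in lids(im,c,(70,0,300,230)): print("lid",s,ce.round(1),p.round(4))
cv2.imwrite("pics/c1.png",cv2.resize(im[130:290,60:280],None,fx=3.5,fy=3.5,interpolation=cv2.INTER_CUBIC))
E
```

```text
[65  7] [284 234]
plate [0.62772652 0.01136848 0.15419692] 0.0006909402448090883
-180 0.1536
-135 0.1543
-90 0.1549
-45 0.154
0 0.1533
45 0.1546
90 0.155
135 0.1537
red [118 157  42  43 511] [138.11937378 177.80039139] [0.5776466  0.07989701 0.049     ] (array([0.57709098, 0.07839987, 0.03102469]), np.float64(0.00029515773437506943)) ((138.36306762695312, 178.00823974609375), (39.67875289916992, 43.879703521728516), 133.5487060546875)
yel [209 228  18  24 248] [217.83870968 239.58467742] [array([0.4483, 0.0009, 0.02  ]), array([ 0.4562, -0.0055,  0.04  ])]
lid [70 22  9 23 49] [73.8 33.6] [0.7596 0.0675 0.102 ]
lid [ 109   45   34   39 1059] [125.5  63.9] [0.7142 0.0199 0.102 ]
lid [ 180   56   36   39 1111] [197.8  74.8] [ 0.6819 -0.0585  0.102 ]
lid [ 73 106  33  35 891] [ 89.3 122.9] [0.663  0.0885 0.102 ]
lid [210 127  34  36 955] [226.4 144.7] [ 0.598  -0.0695  0.102 ]
lid [ 70 180  10  23  62] [ 73.4 189.7] [0.5885 0.1434 0.102 ]
lid [171 182  32  32 807] [186.3 197.1] [ 0.5459 -0.0015  0.102 ]
lid [ 87 206  31  24  88] [105.5 215.3] [0.5455 0.1137 0.102 ]
```

View pics/c1.png

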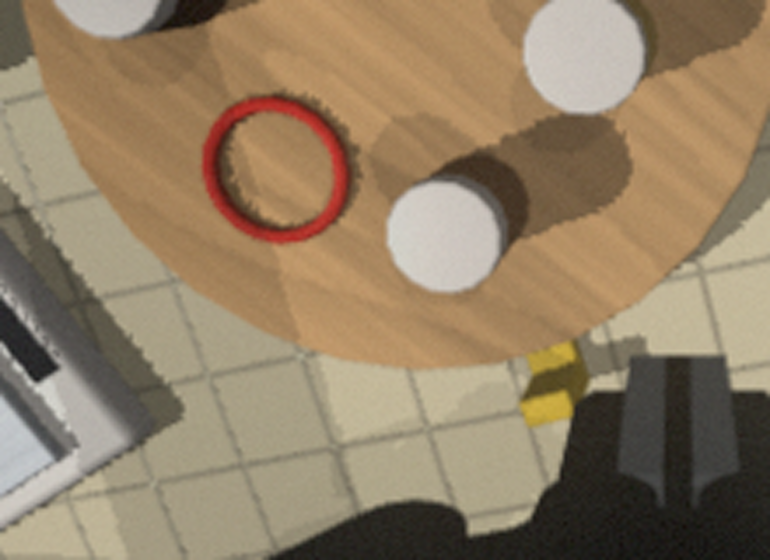

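```bash
python3 - <<'E'
from meas import *
im=cv2.imread("pics/wrist1.png"); c=np.load("wrist1.npy",allow_pickle=True).item()
h=hsv(im).astype(int); C=np.array([.6277,.0114])
m=yellow(im)&(h[...,2]>150)
l,cs=comps(m,8)
for i,s,ce in cs:
    for z in(.01,.04):
        p=ray(c,*ce,z); d=p[:2]-C; print(s,ce.round(1),z,p.round(4),np.hypot(*d).round(4),np.degrees(np.arctan2(d[1],d[0])).round(2)%360)
for n in("side","scene"):
    im=cv2.imread("pics/side1.png" if n=="side" else "pics/scene0.png"); cc=viewer.calibration(n)
    for a in (180,182,184,186,188,190):
        r=np.radians(a); p=[*(C+.183*np.array([np.cos(r),np.sin(r)])),.04]; print(n,a,proj(cc,p).round(1))
    l,cs=comps(yellow(im),8); print([(s,ce.round(1)) for i,s,ce in cs])
    l,cs=comps(red(im),40); print([(s,ce.round(1),ray(cc,*ce,.05).round(4),ray(cc,*ce,.088).round(4)) for i,s,ce in cs])
    print(proj(cc,[.5774,.0785,.049]))
    u,v=(318,212) if n=="side" else (268,164)
    cv2.imwrite(f"pics/tab_{n}.png",cv2.resize(im[v-20:v+20,u-25:u+25],None,fx=12,fy=12,interpolation=cv2.INTER_NEAREST))
E
```

```text
[211 228  13   8  67] [217.3 231.6] 0.01 [0.4581 0.0011 0.01  ] 0.1699 183.47
[211 228  13   8  67] [217.3 231.6] 0.04 [ 0.4691 -0.0083  0.04  ] 0.1598 187.08
[209 242  14  10  95] [215.7 246.2] 0.01 [0.4336 0.0108 0.01  ] 0.1941 180.17
[209 242  14  10  95] [215.7 246.2] 0.04 [0.4462 0.0008 0.04  ] 0.1818 183.35
side 180 [320.7 208.7]
side 182 [322.1 207.5]
side 184 [323.4 206.3]
side 186 [324.6 205. ]
side 188 [325.7 203.8]
side 190 [326.7 202.5]
[(array([290, 164,   9,   2,  12], dtype=int32), array([294. , 164.7])), (array([308, 205,  19,  16, 159], dtype=int32), array([318. , 212.9]))]
[(array([254, 189,  23,  15, 127], dtype=int32), array([264.8, 196.1]), array([0.5772, 0.0756, 0.05  ]), array([0.546 , 0.1141, 0.088 ])), (array([196, 243,  19,  18, 276], dtype=int32), array([204.6, 251.4]), array([0.5479, 0.3175, 0.05  ]), array([0.5184, 0.3419, 0.088 ])), (array([141, 250,  12,  11, 103], dtype=int32), array([146.5, 254.9]), array([0.6351, 0.4082, 0.05  ]), array([0.6005, 0.4273, 0.088 ]))]
[264.03163974 196.85870452]
scene 180 [269.6 162.8]
scene 182 [268.4 161.5]
scene 184 [267.1 160.2]
scene 186 [265.9 159. ]
scene 188 [264.5 157.8]
scene 190 [263.1 156.7]
[(array([265, 160,   6,  11,  37], dtype=int32), array([267.6, 164.9]))]
[(array([235, 185,  21,  17,  91], dtype=int32), array([244.9, 193.4]), array([0.5771, 0.0764, 0.05  ]), array([0.5923, 0.1004, 0.088 ])), (array([309, 238,  14,  15, 163], dtype=int32), array([315.6, 244.4]), array([0.5087, 0.3257, 0.05  ]), array([0.5262, 0.3412, 0.088 ])), (array([283, 291,  10,  10,  81], dtype=int32), array([287.7, 295.5]), array([0.6593, 0.4059, 0.05  ]), array([0.6717, 0.4187, 0.088 ]))]
[245.19497235 194.13554436]
```

View pics/tab_side.png

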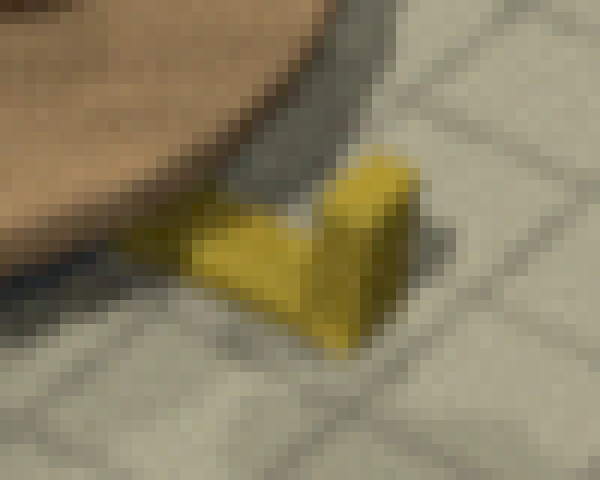

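Both pointer parts agree on a front direction of 183.4°, with the tab top at 0.182 m against 0.183 expected. The ring is at 126.9°, so the plate must turn +56.5°. I'm undoing the tilt and turning the hand back.

```bash
cat > plan.py <<'E'
import sys
from h import *
from scipy.spatial.transform import Rotation as R
def go(pos,yaw,n=1,obs=None):
    o=obs or bot.get_obs(); Rc=R.from_euler('xyz',o["tcp_rot"],degrees=True); Rt=R.from_euler('xyz',[180,0,yaw],degrees=True)
    rv=(Rc.inv()*Rt).as_rotvec(degrees=True)
    sh=Rc.inv().apply(np.array(pos)-o["ee_pos"])
    print("t",o["time"],"pos",o["ee_pos"].round(4),"rot",o["tcp_rot"].round(2),"F",o["wrist_force"].round(1))
    print("turn units total",(rv/6).round(2),"shift units total",(sh/.06).round(3),"per row /",n,(rv/6/n).round(3),(sh/.06/n).round(3))
E
python3 -c "
from plan import *
o=bot.get_obs();go(o['ee_pos'],-14)"
```

```text
t 5.75 pos [ 0.5634 -0.1145  0.3321] rot [-174.98    0.97  -13.92] F [-0.9 -0.3 -0.7]
turn units total [-0.84  0.16  0.01] shift units total [0. 0. 0.] per row / 1 [-0.837  0.162  0.007] [0. 0. 0.]
```

Emit:
arm_command(motion=[[0, [0, 0, 0], [0, 0, -1]], [0, [0, 0, 0], [0, 0, -1]], [0, [0, 0, 0], [0, 0, -1]], [0, [0, 0, 0], [0, 0, -1]], [0, [0, 0, 0], [0, 0, -1]], [0, [0, 0, 0], [0, 0, -1]], [0, [0, 0, 0], [0, 0, -1]], [0, [0, 0, 0], [0, 0, -1]], [0, [0, 0, 0], [0, 0, -1]], [0, [0, 0, 0], [0, 0, -1]], [0, [0, 0, 0], [0, 0, -1]], [0, [0, 0, 0], [0, 0, -1]]])

```text
time: 7.25
ee_pos: [0.5635, -0.1143, 0.3322]
tcp_rot: [-177.5, -4.5, 58.2]
wrist_force: [0.3, -0.4, -0.6]
opening: -0.0
```

Emit:
arm_command(motion=[[0, [0, 0, 0], [0, 0, -1]], [0, [0, 0, 0], [0, 0, -1]], [0, [0, 0, 0], [0, 0, -1]], [0, [0, 0, 0], [0, 0, -1]], [0, [0, 0, 0], [0, 0, -1]], [0, [0, 0, 0], [0, 0, -1]], [0, [0, 0, 0], [0, 0, -1]], [0, [0, 0, 0], [0, 0, -1]], [0, [0, 0, 0], [0, 0, -1]], [0, [0, 0, 0], [0, 0, -1]], [0, [0, 0, 0], [0, 0, 0]]])

```text
time: 8.62
ee_pos: [0.5634, -0.1144, 0.3322]
tcp_rot: [177.4, -4.4, 118.1]
wrist_force: [-0.6, 0.1, -0.7]
opening: -0.0002
```

```bash
python3 -c "
from plan import *
go([.5053,.0685,.12],155,6)"
```

```text
t 8.625 pos [ 0.5634 -0.1144  0.3322] rot [177.35  -4.38 118.11] F [-0.6  0.1 -0.7]
turn units total [ 0.66 -0.56 -6.16] shift units total [2.866 0.408 3.789] per row / 6 [ 0.11  -0.094 -1.027] [0.478 0.068 0.631]
```

Emit:
arm_command(motion=[[0, [0, 0, 0], [0.52, -0.69, 0]], [0, [0, 0, 0], [0, 0, -1]], [0, [0, 0, 0], [0, 0, -1]], [0, [0, 0, 0], [0, 0, -1]], [0, [0, 0, 0], [0, 0, -1]], [0, [0, 0, 0], [0, 0, -1]], [0, [0, 0, 0], [0, 0, -1]], [0, [0, 0, 0], [0, 0, 0]]])

```text
time: 9.62
ee_pos: [0.5633, -0.1148, 0.3321]
tcp_rot: [-179.8, -0.5, 153.9]
wrist_force: [0.0, 0.8, -0.1]
opening: 0.0
```

```bash
python3 -c "
from plan import *
go([.5053,.0685,.10],155,6)"
```

```text
t 9.625 pos [ 0.5633 -0.1148  0.3321] rot [-179.75   -0.48  153.87] F [ 0.   0.8 -0.1]
turn units total [-0.04 -0.08 -0.19] shift units total [2.182 2.334 3.877] per row / 6 [-0.007 -0.013 -0.031] [0.364 0.389 0.646]
```

Emit:
arm_command(motion=[[0, [0.36, 0.39, 0.45], [-0.04, -0.08, -0.19]], [0, [0.36, 0.39, 0.45], [0, 0, 0]], [0, [0.36, 0.39, 0.45], [0, 0, 0]], [0, [0.36, 0.39, 0.45], [0, 0, 0]], [0, [0.36, 0.39, 0.45], [0, 0, 0]], [0, [0.36, 0.39, 0.45], [0, 0, 0]], [0, [0, 0, 0.5], [0, 0, 0]], [0, [0, 0, 0.5], [0, 0, 0]], [0, [0, 0, 0], [0, 0, 0]], [0, [0, 0, 0], [0, 0, 0]]])

```text
time: 10.88
ee_pos: [0.5055, 0.0669, 0.1115]
tcp_rot: [180.0, 0.1, 155.0]
wrist_force: [-0.4, 0.3, -0.4]
opening: -0.0001
```

```bash
python3 - <<'E'
from plan import *
go([.5053,.0685,.060],155,1)
c=viewer.calibration("wrist"); im=viewer.camera("wrist"); cv2.imwrite("pics/wrist2.png",im)
s=viewer.camera("side"); cv2.imwrite("pics/side2.png",s)
o=bot.get_obs();print(o["wrist_force"])
E
```

```text
t 10.875 pos [0.5055 0.0669 0.1115] rot [1.7996e+02 6.0000e-02 1.5504e+02] F [-0.4  0.3 -0.4]
turn units total [0.01 0.01 0.01] shift units total [0.015 0.021 0.858] per row / 1 [0.006 0.01  0.006] [0.015 0.021 0.858]
[ 0.15906432 -0.43319711  0.36360434]
```

View pics/side2.png

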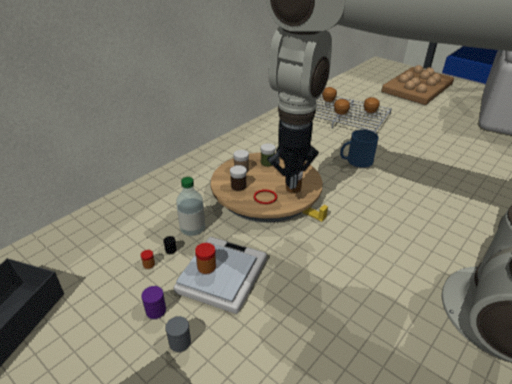

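View pics/wrist2.png

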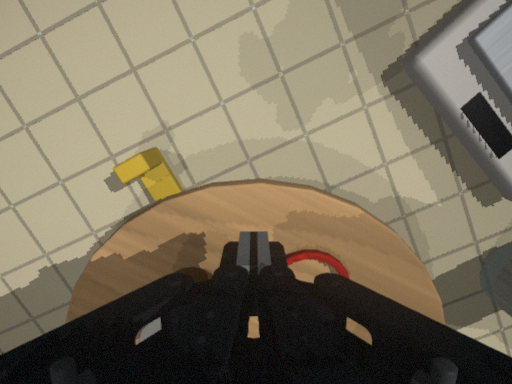

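The side view shows the hand above the bare rim, clear of the lids. I'm descending gently.

Emit:
arm_command(motion=[[0, [0.01, 0.02, 0.4], [0, 0, 0]], [0, [0, 0, 0.3], [0, 0, 0]], [0, [0, 0, 0.18], [0, 0, 0]], [0, [0, 0, 0], [0, 0, 0]], [0, [0, 0, 0], [0, 0, 0]]])

```text
time: 11.6
ee_pos: [0.5054, 0.0682, 0.0581]
tcp_rot: [180.0, 0.0, 155.1]
wrist_force: [-0.6, -0.0, 0.1]
opening: 0.0
```

Emit:
arm_command(motion=[[0, [0, 0, 0.03], [0, 0, 0]], [0, [0, 0, 0.0], [0, 0, 0]], [0, [0, 0, 0.03], [0, 0, 0]], [0, [0, 0, 0.0], [0, 0, 0]]])

```text
time: 12.1
ee_pos: [0.505, 0.0682, 0.0537]
tcp_rot: [-180.0, -0.0, 155.1]
wrist_force: [-0.2, -0.5, -0.2]
opening: -0.0001
```

Emit:
arm_command(motion=[[0, [0, 0, 0.02], [0, 0, 0]], [0, [0, 0, 0.0], [0, 0, 0]], [0, [0, 0, 0.02], [0, 0, 0]], [0, [0, 0, 0.0], [0, 0, 0]]])

```text
time: 12.6
ee_pos: [0.505, 0.0682, 0.0513]
tcp_rot: [-180.0, -0.0, 155.1]
wrist_force: [0.4, 0.2, -0.3]
opening: -0.0002
```

Emit:
arm_command(motion=[[0, [0, 0, 0.02], [0, 0, 0]], [0, [0, 0, 0.0], [0, 0, 0]]])

```text
time: 12.85
ee_pos: [0.5051, 0.0682, 0.0502]
tcp_rot: [180.0, 0.0, 155.1]
wrist_force: [0.2, 0.3, 0.3]
opening: -0.0002
```

Emit:
arm_command(motion=[[0, [0, 0, 0.02], [0, 0, 0]], [0, [0, 0, 0.0], [0, 0, 0]]])

```text
time: 13.1
ee_pos: [0.5051, 0.0682, 0.0491]
tcp_rot: [180.0, 0.0, 155.1]
wrist_force: [-0.4, 1.5, 2.3]
opening: -0.0001
```

Emit:
arm_command(motion=[[0, [0, 0, 0.016], [0, 0, 0]], [0, [0, 0, 0.0], [0, 0, 0]]])

```text
time: 13.35
ee_pos: [0.505, 0.0682, 0.0481]
tcp_rot: [180.0, -0.0, 155.1]
wrist_force: [-0.9, 1.0, 2.2]
opening: -0.0001
```

Emit:
arm_command(motion=[[0, [0, 0, 0.012], [0, 0, 0]], [0, [0, 0, 0.0], [0, 0, 0]]])

```text
time: 13.6
ee_pos: [0.505, 0.0682, 0.0474]
tcp_rot: [180.0, -0.0, 155.1]
wrist_force: [-2.4, 2.2, 2.9]
opening: -0.0002
```

```bash
python3 - <<'E'
from h import *
o=bot.get_obs(); print(o["wrist_force"],o["torque"],o["ee_pos"])
ims=[viewer.camera(n) for n in("wrist","side","scene")]
o=bot.get_obs(); print(o["wrist_force"],o["torque"],o["ee_pos"])
a=cv2.resize(ims[0][200:360,150:370],(480,350)); b=cv2.resize(ims[1][130:230,200:340],(490,350),interpolation=cv2.INTER_CUBIC)
cv2.imwrite("pics/p3.png",cv2.resize(np.hstack([a,b]),None,fx=.8,fy=.8)); cv2.imwrite("pics/sc3.png",cv2.resize(ims[2][100:250,140:340],None,fx=4,fy=4))
E
```

```text
[-2.40139714  2.17825541  2.87306683] [0.27237818 0.52674435 0.03981174] [0.50498026 0.06824849 0.04740096]
[-2.98816844  1.19779309  3.50859025] [ 0.27225421  0.53136027 -0.03287282] [0.50500851 0.06821683 0.04740191]
```

View pics/p3.png

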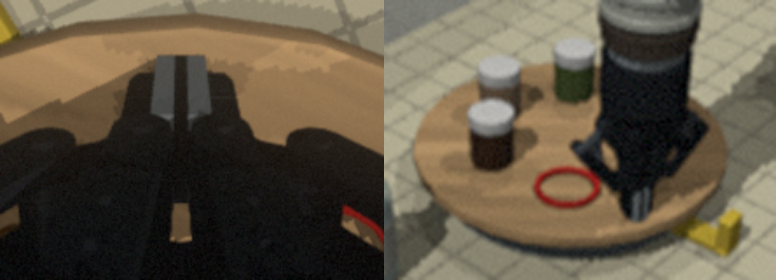

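View pics/sc3.png

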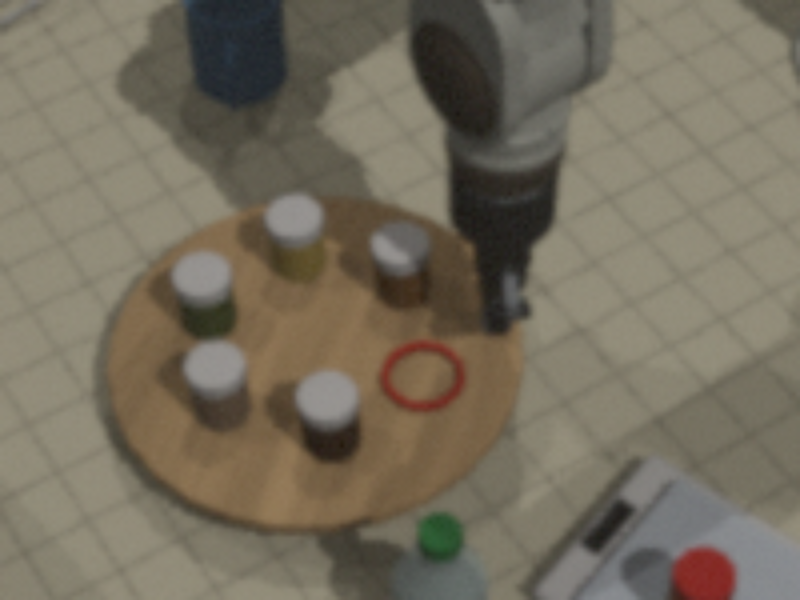

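Only the pad tips touch the bare rim. I'm trying a small turn.

Emit:
arm_command(motion=[[0, [-0.002, -0.079, 0.01], [0, 0, -0.333]], [0, [-0.002, -0.079, 0.0], [0, 0, -0.333]], [0, [0, 0, 0.0], [0, 0, 0]]])

```text
time: 14.12
ee_pos: [0.502, 0.0593, 0.0471]
tcp_rot: [180.0, 0.1, 159.1]
wrist_force: [1.0, 0.5, 3.6]
opening: 0.0001
```

```bash
cat > ring.py <<'E'
from meas import *
C=np.array([.6277,.0114])
o=bot.get_obs(); print(o["time"],"F",o["wrist_force"].round(1),"T",o["torque"].round(2),o["ee_pos"].round(4))
d=o["ee_pos"][:2]-C; print("hand r,ang",np.hypot(*d).round(4),np.degrees(np.arctan2(d[1],d[0])).round(1)%360,"yaw",o["tcp_rot"][2]%360)
for n in("scene","side"):
    c=viewer.calibration(n); im=viewer.camera(n); l,cs=comps(red(im),15)
    for i,s,ce in cs:
        p=ray(c,*ce,.049)
        if np.hypot(*(p[:2]-C))<.11:
            v,u=np.nonzero(l==i); hc=cv2.convexHull(np.c_[u,v].astype(np.int32))
            q,e=fitc(np.array([ray(c,x,y,.05) for x,y in hc[:,0]])); p=q if s[4]>70 else p
            dd=p[:2]-C; print(n,s[4],q.round(4),"r",np.hypot(*dd).round(4),"ang",np.degrees(np.arctan2(dd[1],dd[0])).round(1)%360)
E
python3 ring.py
```

```text
14.125 F [1.  0.5 3.6] T [ 0.17 -0.22 -0.03] [0.502  0.0593 0.0471]
hand r,ang 0.1345 159.1 yaw 159.08886110018906
scene 89 [0.5764 0.0767 0.0297] r 0.083 ang 128.1
side 120 [0.5764 0.0759 0.0307] r 0.0824 ang 128.5
```

Emit:
arm_command(motion=[[0, [0, 0, 0.015], [0, 0, 0]], [0, [0, 0, 0.0], [0, 0, 0]]])

```text
time: 14.48
ee_pos: [0.5019, 0.0594, 0.046]
tcp_rot: [180.0, 0.1, 159.1]
wrist_force: [2.6, -0.5, 4.8]
opening: -0.0002
```

Emit:
arm_command(motion=[[0, [0, 0, 0.015], [0, 0, 0]], [0, [0, 0, 0.0], [0, 0, 0]]])

```text
time: 14.72
ee_pos: [0.5018, 0.0594, 0.0452]
tcp_rot: [180.0, 0.0, 159.1]
wrist_force: [2.7, 1.2, 6.1]
opening: -0.0001
```

Emit:
arm_command(motion=[[0, [0, 0, 0.02], [0, 0, 0]], [0, [0, 0, 0.0], [0, 0, 0]]])

```text
time: 14.98
ee_pos: [0.5017, 0.0595, 0.0441]
tcp_rot: [180.0, 0.0, 159.1]
wrist_force: [1.7, 1.4, 7.2]
opening: -0.0002
```

Emit:
arm_command(motion=[[0, [-0.002, -0.079, 0.01], [0, 0, -0.333]], [0, [-0.002, -0.079, 0.0], [0, 0, -0.333]], [0, [0, 0, 0.0], [0, 0, 0]]])

```text
time: 15.35
ee_pos: [0.4986, 0.0506, 0.0436]
tcp_rot: [179.9, 0.0, 163.1]
wrist_force: [0.7, 2.4, 7.1]
opening: -0.0001
```

```bash
python3 ring.py
```

```text
15.35 F [0.7 2.4 7.1] T [ 0.52 -0.19  0.02] [0.4986 0.0506 0.0436]
hand r,ang 0.1349 163.1 yaw 163.14209194244353
scene 96 [0.572  0.0738 0.0301] r 0.0837 ang 131.8
side 125 [0.5717 0.0734 0.0308] r 0.0835 ang 132.1
```

It turns now, following the hand. Continuing in monitored steps.

Emit:
arm_command(motion=[[0, [-0.002, -0.098, 0], [0, 0, -0.417]], [0, [-0.002, -0.098, 0.0], [0, 0, -0.417]], [0, [-0.002, -0.098, 0], [0, 0, -0.417]]])

```text
time: 15.82
ee_pos: [0.4946, 0.0336, 0.0436]
tcp_rot: [179.9, 0.0, 170.7]
wrist_force: [2.1, 3.4, 7.2]
opening: 0.0001
```

Emit:
arm_command(motion=[[0, [-0.002, -0.098, 0], [0, 0, -0.417]], [0, [-0.002, -0.098, 0.0], [0, 0, -0.417]], [0, [-0.002, -0.098, 0], [0, 0, -0.417]]])

```text
time: 16.2
ee_pos: [0.4928, 0.016, 0.0435]
tcp_rot: [179.9, 0.0, 178.2]
wrist_force: [0.4, 2.7, 6.6]
opening: -0.0001
```

```bash
python3 ring.py
```

```text
16.2 F [0.4 2.7 6.6] T [ 0.76 -0.26  0.  ] [0.4928 0.016  0.0435]
hand r,ang 0.135 178.0 yaw 178.23003581565425
scene 90 [0.558  0.0579 0.03  ] r 0.0838 ang 146.3
side 130 [0.5571 0.0566 0.0306] r 0.0838 ang 147.4
```

Emit:
arm_command(motion=[[0, [-0.002, -0.098, 0.006], [0, 0, -0.417]], [0, [-0.002, -0.098, 0.0], [0, 0, -0.417]], [0, [-0.002, -0.098, 0], [0, 0, -0.417]]])

```text
time: 16.68
ee_pos: [0.4932, -0.0015, 0.0431]
tcp_rot: [179.9, 0.0, -174.3]
wrist_force: [0.6, 3.5, 7.8]
opening: -0.0001
```

Emit:
arm_command(motion=[[0, [-0.002, -0.098, 0.006], [0, 0, -0.417]], [0, [-0.002, -0.098, 0.0], [0, 0, -0.417]], [0, [-0.002, -0.098, 0], [0, 0, -0.417]]])

```text
time: 17.05
ee_pos: [0.496, -0.0189, 0.0427]
tcp_rot: [179.9, 0.0, -166.8]
wrist_force: [-0.2, 3.4, 7.7]
opening: 0.0002
```

Emit:
arm_command(motion=[[0, [-0.002, -0.098, 0.0], [0, 0, -0.417]], [0, [-0.002, -0.098, 0.0], [0, 0, -0.417]], [0, [-0.002, -0.098, 0], [0, 0, -0.417]]])

```text
time: 17.42
ee_pos: [0.501, -0.0358, 0.0426]
tcp_rot: [179.9, 0.0, -159.2]
wrist_force: [-1.2, 3.7, 7.4]
opening: 0.0001
```

```bash
python3 ring.py
```

```text
17.425 F [-1.2  3.7  7.4] T [ 0.83 -0.   -0.  ] [ 0.501  -0.0358  0.0426]
hand r,ang 0.1353 200.4 yaw 200.7511422056828
scene 65 [0.5446 0.0272 0.0293] r 0.0891 ang 171.6
side 121 [0.5448 0.0258 0.0307] r 0.0841 ang 170.1
```

Emit:
arm_command(motion=[[0, [-0.002, -0.098, 0.002], [0, 0, -0.417]], [0, [-0.002, -0.098, 0.0], [0, 0, -0.417]], [0, [-0.002, -0.098, 0], [0, 0, -0.417]], [0, [-0.002, -0.098, 0.0], [0, 0, -0.417]], [0, [-0.002, -0.098, 0], [0, 0, -0.417]], [0, [0, 0, 0], [0, 0, 0]]])

```text
time: 18.27
ee_pos: [0.5141, -0.0623, 0.0422]
tcp_rot: [179.9, -0.0, -146.8]
wrist_force: [-0.6, 1.9, 7.4]
opening: 0.0
```

```bash
python3 ring.py
```

```text
18.275 F [-0.6  1.9  7.4] T [ 0.45  0.12 -0.01] [ 0.5141 -0.0623  0.0422]
hand r,ang 0.1354 213.0 yaw 213.18616523757035
scene 60 [0.5434 0.0089 0.0296] r 0.0882 ang 186.3
side 121 [0.5425 0.0083 0.0307] r 0.0852 ang 182.1
```

The ring is near 182–183°. I'm lifting off and looking from above.

Emit:
arm_command(motion=[[0, [0, 0, -0.1], [0, 0, 0]], [0, [0, 0, -0.4], [0, 0, 0]], [0, [0, 0, -0.8], [0, 0, 0]], [0, [0, 0, -0.9], [0, 0, 0]], [0, [0, 0, -0.9], [0, 0, 0]], [0, [0, 0, -0.8], [0, 0, 0]], [0, [0, 0, 0], [0, 0, 0]], [0, [0, 0, 0], [0, 0, 0]]])

```text
time: 19.38
ee_pos: [0.5141, -0.0625, 0.2754]
tcp_rot: [180.0, -0.1, -146.8]
wrist_force: [0.8, 0.5, -0.4]
opening: -0.0001
```

```bash
python3 - <<'E'
from h import *
o=bot.get_obs(); print(o["time"],o["ee_pos"],o["tcp_rot"],o["q"],o["wrist_force"])
c=viewer.calibration("wrist"); im=viewer.camera("wrist"); cv2.imwrite("pics/wrist4.png",im); np.save("wrist4.npy",c,allow_pickle=True)
E
python3 ring.py
```

```text
19.375 [ 0.51414412 -0.06246533  0.27540405] [ 1.79950637e+02 -7.56903603e-02 -1.46847020e+02] [-6.92110515e+00  1.87508367e+00  1.17829369e+01  9.99975512e+01
 -1.09545377e-02 -4.00740436e+01] [ 0.80556573  0.47168326 -0.37590034]
19.425 F [ 0.3 -0.6 -0.3] T [ 0.02  0.   -0.02] [ 0.5139 -0.0624  0.2749]
hand r,ang 0.1356 213.0 yaw 213.15614285654684
scene 62 [0.5432 0.0083 0.0297] r 0.0886 ang 186.2
side 117 [0.5436 0.0075 0.0308] r 0.0842 ang 182.6
```

View pics/wrist4.png

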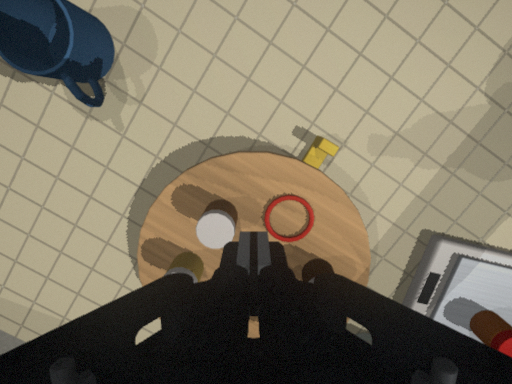

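```bash
python3 - <<'E'
from meas import *
im=cv2.imread("pics/wrist4.png"); c=np.load("wrist4.npy",allow_pickle=True).item(); C=np.array([.6277,.0114])
l,cs=comps(red(im),100)
for i,s,ce in cs:
    v,u=np.nonzero(l==i); hc=cv2.convexHull(np.c_[u,v].astype(np.int32))
    q,e=fitc(np.array([ray(c,x,y,.053) for x,y in hc[:,0]])); d=q[:2]-C; print(s,q.round(4),np.hypot(*d),np.degrees(np.arctan2(d[1],d[0]))%360, ray(c,*ce,.09))
h=hsv(im).astype(int)
l,cs=comps(yellow(im)&(h[...,2]>150),8)
for i,s,ce in cs:
    for z in(.01,.04):
        d=ray(c,*ce,z)[:2]-C; print(s,ce.round(1),z,(d+C).round(4),np.hypot(*d).round(4),np.degrees(np.arctan2(d[1],d[0])).round(2)%360)
m=(h[...,1]>85)&(h[...,0]<22);k=np.zeros_like(m);k[140:260,125:380]=1
m=cv2.morphologyEx((m&k).astype(np.uint8),cv2.MORPH_OPEN,np.ones((5,5)))
cn=max(cv2.findContours(m,0,1)[0],key=cv2.contourArea);hull=cv2.convexHull(cn)[:,0]
f=np.zeros_like(m);cv2.fillConvexPoly(f,hull,1);cn=cv2.findContours(f,0,cv2.CHAIN_APPROX_NONE)[0][0][:,0];cn=cn[(cn[:,1]<255)]
print("plate",fitc(np.array([ray(c,a,b,.047) for a,b in cn])),fitc(np.array([ray(c,a,b,.047) for a,b in cn]),.154))
E
```

```text
[264 195  50  47 647] [0.5438 0.0094 0.0306] 0.08392942457481388 181.38295980160993 [ 0.53490471 -0.00173114  0.09      ]
[497 336  15  22 205] [0.53   0.3788 0.0179] 0.3801645058574733 104.89904964135555 [0.52588405 0.32582925 0.09      ]
[304 139  34  29 473] [320. 153.] 0.01 [0.4567 0.0045] 0.1711 182.33
[304 139  34  29 473] [320. 153.] 0.04 [ 0.4569 -0.0032] 0.1714 184.87
plate (array([0.62637985, 0.01012775, 0.15268704]), np.float64(0.00039209838300593536)) (array([0.62774312, 0.01100971, 0.1       ]), np.float64(0.0005466688717479978))
```

The ring is at 181.4–182.6° against the front at 183.4°, so within about 3 mm of the line, with the hand off. Next is the jar: move beside it and turn to yaw 90 so the jaws lie radially at placing.

Emit:
arm_command(motion=[[0.85, [-0.42, 0.62, 0], [0, 0, 0]], [0.85, [-0.42, 0.62, 0], [0, 0, 0]], [0.85, [-0.42, 0.62, 0], [0, 0, 0]], [0.85, [-0.42, 0.62, 0], [0, 0, 0]], [0.85, [-0.42, 0.62, 0], [0, 0, 0]], [0.85, [-0.42, 0.62, 0], [0, 0, 0]], [0.85, [-0.42, 0.62, 0], [0, 0, 0]], [0.85, [-0.42, 0.62, 0], [0, 0, 0]], [0.85, [0, 0, 0], [0, 0, 1]], [0.85, [0, 0, 0], [0, 0, 1]], [0.85, [0, 0, 0], [0, 0, 1]], [0.85, [0, 0, 0], [0, 0, 1]]])

```text
time: 21.02
ee_pos: [0.52, 0.2969, 0.2751]
tcp_rot: [-180.0, -0.1, -171.0]
wrist_force: [0.1, 0.7, -0.7]
opening: 0.0726
```

Emit:
arm_command(motion=[[0.85, [0, 0, 0], [0, 0, 1]], [0.85, [0, 0, 0], [0, 0, 1]], [0.85, [0, 0, 0], [0, 0, 1]], [0.85, [0, 0, 0], [0, 0, 1]], [0.85, [0, 0, 0], [0, 0, 1]], [0.85, [0, 0, 0], [0, 0, 1]], [0.85, [0, 0, 0], [0, 0, 1]], [0.85, [0, 0, 0], [0, 0, 1]], [0.85, [0, 0, 0], [0, 0, 1]], [0.85, [0, 0, 0], [0, 0, 1]], [0.85, [0, 0, 0], [0, 0, 1]], [0.85, [0, 0, 0], [0, 0, 1]]])

```text
time: 22.52
ee_pos: [0.5201, 0.2968, 0.2752]
tcp_rot: [-179.9, 0.0, 117.0]
wrist_force: [0.7, 0.1, -0.6]
opening: 0.0725
```

Emit:
arm_command(motion=[[0.85, [0, 0, 0], [0, 0, 1]], [0.85, [0, 0, 0], [0, 0, 1]], [0.85, [0, 0, 0], [0, 0, 1]], [0.85, [0, 0, 0], [0, 0, 1]], [0.85, [0, 0, 0], [0, 0, 0.5]], [0.85, [0, 0, 0], [0, 0, 0]], [0.85, [0, 0, 0], [0, 0, 0]]])

```text
time: 23.4
ee_pos: [0.5203, 0.2969, 0.2758]
tcp_rot: [-180.0, 0.0, 90.2]
wrist_force: [0.0, 0.0, -0.4]
opening: 0.0726
```

```bash
cat > jar.py <<'E'
from plan import *
from meas import fitc
name=sys.argv[1]
c=viewer.calibration("wrist"); o=bot.get_obs(); im=viewer.camera("wrist"); cv2.imwrite(f"pics/{name}.png",im)
print(o["ee_pos"],o["tcp_rot"],o["opening"])
l,cs=comps(red(im),100)
for i,s,ce in cs:
    v,u=np.nonzero(l==i); hc=cv2.convexHull(np.c_[u,v].astype(np.int32))
    print(s,ce.round(1),"z.09",ray(c,*ce,.09).round(4),fitc(np.array([ray(c,x,y,.09) for x,y in hc[:,0]]))[0].round(4))
E
python3 jar.py wrist5; python3 ring.py
```

```text
[0.52026213 0.29691044 0.27577376] [-1.79956893e+02  2.71959864e-02  9.02262268e+01] 0.07261290912453537
[356  66  24  25 475] [367.7  77.8] z.09 [0.634  0.3942 0.09  ] [0.6339 0.394  0.0118]
[ 237  115   40   40 1230] [256.5 134.4] z.09 [0.5241 0.3384 0.09  ] [0.5241 0.3381 0.0204]
23.45 F [ 0.5  0.1 -0.8] T [ 0.01  0.03 -0.02] [0.5203 0.2969 0.2759]
hand r,ang 0.3051 110.6 yaw 90.21431081186219
scene 24 [0.5461 0.0062 0.0257] r 0.072 ang 194.7
side 106 [0.5435 0.0064 0.0301] r 0.0844 ang 183.4
```

View pics/wrist5.png

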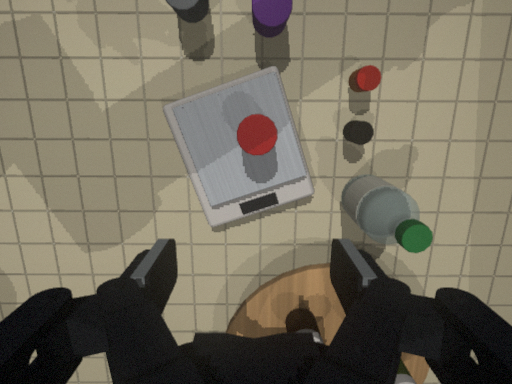

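The jar top is centred at (256,134), which gives (0.524, 0.338), with lid radius 20.4 mm. The small red one at (368,78) is the decoy. I'm moving over the jar and descending.

Emit:
arm_command(motion=[[0.85, [0.34, 0.03, 0], [0, 0, 0.02]], [0.85, [0.34, 0.03, 0], [0, 0, 0.02]], [0.85, [0, 0, 0.5], [0, 0, 0]], [0.85, [0, 0, 0.5], [0, 0, 0]], [0.85, [0, 0, 0.5], [0, 0, 0]], [0.85, [0, 0, 0.5], [0, 0, 0]], [0.85, [0, 0, 0], [0, 0, 0]], [0.85, [0, 0, 0], [0, 0, 0]]])

```text
time: 24.55
ee_pos: [0.5242, 0.338, 0.1577]
tcp_rot: [179.9, -0.0, 89.9]
wrist_force: [-0.3, -0.1, 0.1]
opening: 0.0724
```

```bash
python3 jar.py wrist6; python3 -c "
from plan import *
go([.5241,.3382,.052],90,1)"
```

```text
[0.52423006 0.33799425 0.15770115] [ 1.79935240e+02 -4.02981528e-02  8.99286387e+01] 0.07238309508408153
[390  99  36  35 946] [408.  115.9] z.09 [0.6267 0.4005 0.09  ] [0.6265 0.4004 0.0113]
[ 223  174   58   60 2683] [252.  204.4] z.09 [0.5241 0.3398 0.09  ] [0.5243 0.3394 0.0212]
t 24.6 pos [0.5244 0.3381 0.1581] rot [ 1.7989e+02 -7.0000e-02  8.9920e+01] F [-0.4 -0.1 -0.3]
turn units total [ 0.02 -0.01 -0.01] shift units total [-1.000e-03 -9.000e-03  1.768e+00] per row / 1 [ 0.018 -0.011 -0.013] [-1.000e-03 -9.000e-03  1.768e+00]
```

View pics/wrist6.png

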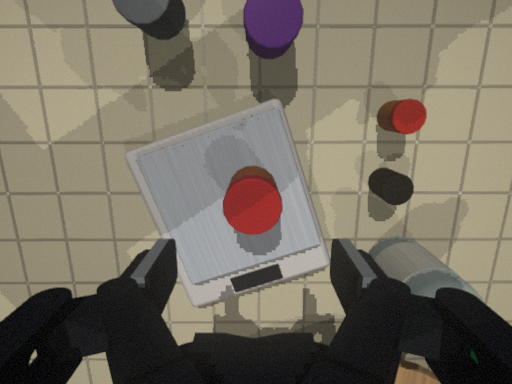

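Jar at (252,204), between the jaws, radius 21.2 mm as expected. Going down and gripping.

Emit:
arm_command(motion=[[0.85, [0.015, 0, 0.4], [0, 0, 0]], [0.85, [0, 0, 0.4], [0, 0, 0]], [0.85, [0, 0, 0.4], [0, 0, 0]], [0.85, [0, 0, 0.35], [0, 0, 0]], [0.85, [0, 0, 0.22], [0, 0, 0]], [0.85, [0, 0, 0], [0, 0, 0]], [0, [0, 0, 0], [0, 0, 0]], [0, [0, 0, 0], [0, 0, 0]], [0, [0, 0, 0], [0, 0, 0]], [0, [0, 0, 0], [0, 0, 0]], [0, [0, 0, 0], [0, 0, 0]]], newtons=30)

```text
time: 25.98
ee_pos: [0.5245, 0.3391, 0.0515]
tcp_rot: [179.9, -0.1, 89.9]
wrist_force: [0.3, -0.7, 5.5]
opening: 0.0417
```

Emit:
arm_command(motion=[[0, [0, 0, 0], [0, 0, 0]], [0, [0, 0, 0], [0, 0, 0]]])

```text
time: 26.22
ee_pos: [0.5245, 0.3391, 0.0515]
tcp_rot: [179.9, -0.1, 89.9]
wrist_force: [-0.7, -0.3, 5.9]
opening: 0.0414
```

Emit:
arm_command(motion=[[0, [0, 0, -0.1], [0, 0, 0]], [0, [0, 0, -0.2], [0, 0, 0]], [0, [0, 0, -0.4], [0, 0, 0]], [0, [0, 0, -0.5], [0, 0, 0]], [0, [0, 0, -0.5], [0, 0, 0]], [0, [0, 0, -0.5], [0, 0, 0]], [0, [0, 0, -0.3], [0, 0, 0]], [0, [0, 0, 0], [0, 0, 0]], [0, [0, 0, 0], [0, 0, 0]]])

```text
time: 27.35
ee_pos: [0.5237, 0.3386, 0.1994]
tcp_rot: [-180.0, 0.0, 89.9]
wrist_force: [0.3, 0.1, -1.4]
opening: 0.0415
```

```bash
python3 - <<'E'
from plan import *
a=viewer.camera("side");b=viewer.camera("scene");w=viewer.camera("wrist")
cv2.imwrite("pics/s7.png",cv2.resize(np.hstack([a[100:320,120:360],b[120:340,200:440]]),None,fx=1.6,fy=1.6)); cv2.imwrite("pics/w7.png",w)
go([.5434,.0085,.20],90,1)
E
```

```text
t 27.5 pos [0.5236 0.3385 0.199 ] rot [-1.7993e+02  5.0000e-02  8.9920e+01] F [-0.4  0.1 -1.3]
turn units total [-0.01  0.01 -0.01] shift units total [-5.5    0.337 -0.012] per row / 1 [-0.012  0.008 -0.013] [-5.5    0.337 -0.012]
```

View pics/s7.png

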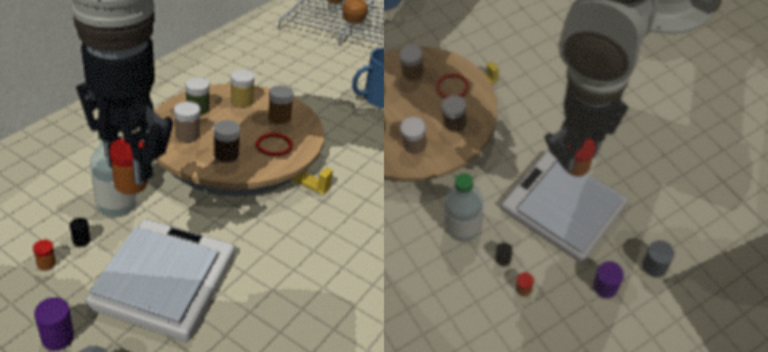

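View pics/w7.png

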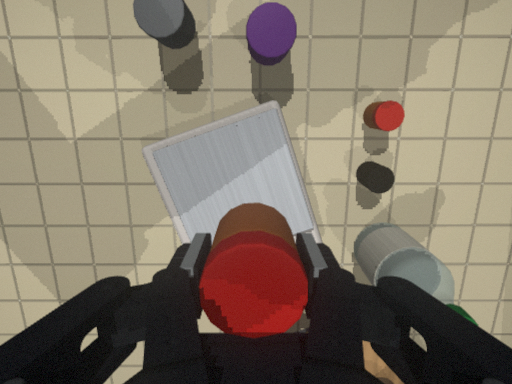

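```bash
cat > held.py <<'E'
from meas import *
c=viewer.calibration("wrist"); o=bot.get_obs(); im=viewer.camera("wrist"); h=hsv(im).astype(int)
m=red(im)&(h[...,2]>100)
l,cs=comps(m,1500)
print(o["ee_pos"])
for i,s,ce in cs:
    v,u=np.nonzero(l==i); hc=cv2.convexHull(np.c_[u,v].astype(np.int32))[:,0]
    z=o["ee_pos"][2]+(.090-.0515)
    # right/left/bottom arcs of the lid's top edge
    P=np.array([ray(c,x,y,z) for x,y in hc if y>ce[1]-15]); q=fitc(P); print(s,q, "off",q[0][:2]-o["ee_pos"][:2], fitc(P,.0215)[0][:2]-o["ee_pos"][:2])
E
python3 held.py; python3 ring.py
```

```text
[0.52363058 0.33850342 0.19904412]
[ 199  230  109  107 8553] (array([0.52515786, 0.338803  , 0.02079877]), np.float64(0.0005095071377392713)) off [0.00152729 0.00029958] [0.00173752 0.00107116]
27.55 F [-0.8 -0.4 -1.1] T [-0.03  0.03  0.  ] [0.5237 0.3385 0.1992]
hand r,ang 0.3432 107.6 yaw 89.91480846084836
scene 25 [0.5429 0.0073 0.0284] r 0.0748 ang 195.7
side 103 [0.5432 0.0067 0.0305] r 0.0846 ang 183.2
```

Jar held upright and centred in the jaws (offset about 1 mm). Carrying it over the ring.

Emit:
arm_command(motion=[[0, [-0.25, 0, 0], [0, 0, 0]], [0, [-0.55, 0.03, 0], [0, 0, 0]], [0, [-0.55, 0.03, 0], [0, 0, 0]], [0, [-0.55, 0.03, 0], [0, 0, 0]], [0, [-0.6, 0.04, 0], [0, 0, 0]], [0, [-0.6, 0.04, 0], [0, 0, 0]], [0, [-0.6, 0.03, 0], [0, 0, 0]], [0, [-0.55, 0.03, 0], [0, 0, 0]], [0, [-0.55, 0.03, 0], [0, 0, 0]], [0, [-0.45, 0.05, 0], [0, 0, 0]], [0, [-0.25, 0.03, 0], [0, 0, 0]], [0, [0, 0, 0], [0, 0, 0]]])

```text
time: 29.15
ee_pos: [0.5437, 0.0078, 0.2002]
tcp_rot: [180.0, -0.0, 89.8]
wrist_force: [-0.5, 0.3, -1.2]
opening: 0.0411
```

```bash
python3 - <<'E'
from plan import *
go([.5428,.0082,.11],90,1)
E
python3 held.py; python3 ring.py;python3 - <<'E'
from plan import *
a=viewer.camera("side");b=viewer.camera("scene")
cv2.imwrite("pics/s8.png",cv2.resize(np.hstack([a[60:260,180:380],b[60:260,150:350]]),None,fx=2,fy=2)); cv2.imwrite("pics/w8.png",viewer.camera("wrist"))
E
```

```text
t 29.15 pos [0.5437 0.0078 0.2002] rot [179.99  -0.    89.83] F [-0.5  0.3 -1.2]
turn units total [ 0.   -0.   -0.03] shift units total [ 0.006 -0.016  1.503] per row / 1 [ 0.001 -0.    -0.029] [ 0.006 -0.016  1.503]
[0.54372306 0.00784115 0.20015631]
[ 199  231  109  106 8906] (array([0.54449434, 0.00744608, 0.02083788]), np.float64(0.000310166356790867)) off [ 0.00077128 -0.00039507] [0.00087251 0.00031944]
29.2 F [-0.  -0.6 -1.1] T [-0.01  0.02 -0.  ] [0.5437 0.0086 0.2001]
hand r,ang 0.084 181.9 yaw 89.87512657699277
scene 64 [0.543  0.0082 0.0298] r 0.0886 ang 186.3
side 116 [0.5434 0.0075 0.0309] r 0.0844 ang 182.7
```

View pics/s8.png

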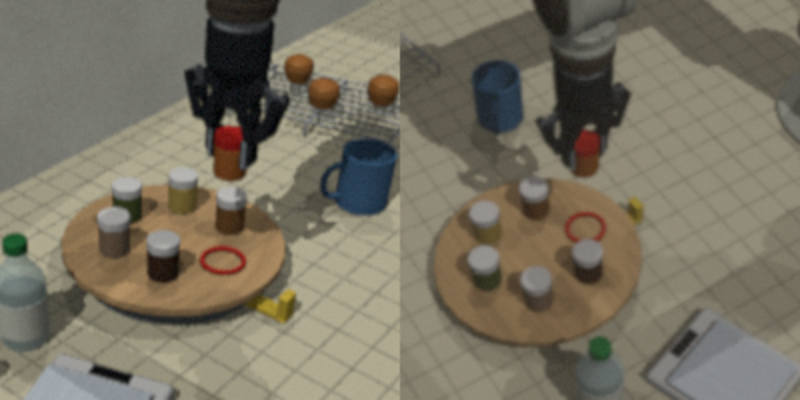

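View pics/w8.png

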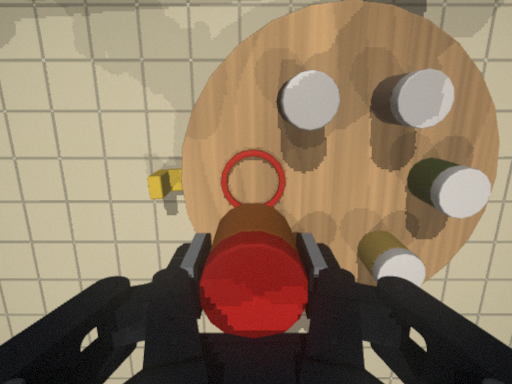

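The wrist view shows the ring at (253,181), in line with the yellow bar at (165,183), and the held jar upright. I'm measuring the ring in this view.

```bash
cat > wr.py <<'E'
from meas import *
c=viewer.calibration("wrist"); o=bot.get_obs(); im=viewer.camera("wrist"); h=hsv(im).astype(int)
print(o["time"],o["ee_pos"])
k=red(im); k[int(sys.argv[1]) if len(sys.argv)>1 else 208:]=0
l,cs=comps(k,60)
for i,s,ce in cs:
    v,u=np.nonzero(l==i); hc=cv2.convexHull(np.c_[u,v].astype(np.int32))[:,0]; hc=hc[hc[:,1]<v.max()-3]
    for z in(.050,.054):
        P=np.array([ray(c,x,y,z) for x,y in hc]); q=fitc(P); print(s,z,q[0].round(4),q[1].round(4),fitc(P,.031)[0][:2].round(4))
E
sed -i '1i import sys' wr.py; python3 wr.py
```

```text
29.45 [0.54381996 0.00945602 0.2001128 ]
[221 150  64  57 918] 0.05 [0.544  0.0089 0.0308] 0.0001 [0.5441 0.0088]
[221 150  64  57 918] 0.054 [0.5441 0.0098 0.0304] 0.0001 [0.5442 0.0093]
```

Emit:
arm_command(motion=[[0, [-0.008, -0.007, 0.3], [0, 0, 0]], [0, [0, 0, 0.4], [0, 0, 0]], [0, [0, 0, 0.4], [0, 0, 0]], [0, [0, 0, 0.4], [0, 0, 0]], [0, [0, 0, 0.3], [0, 0, 0]], [0, [0, 0, 0.2], [0, 0, 0]], [0, [0, 0, 0.08], [0, 0, 0]], [0, [0, 0, 0], [0, 0, 0]], [0, [0, 0, 0], [0, 0, 0]]])

```text
time: 30.62
ee_pos: [0.5439, 0.0082, 0.0761]
tcp_rot: [179.9, -0.0, 89.9]
wrist_force: [-0.3, 0.5, -0.7]
opening: 0.0414
```

```bash
python3 - <<'E'
from plan import *
go([.5434,.0090,.0645],90,1)
a=viewer.camera("side");b=viewer.camera("scene")
cv2.imwrite("pics/s9.png",cv2.resize(np.hstack([a[140:240,220:340],b[130:230,180:300]]),None,fx=3.3,fy=3.3,interpolation=cv2.INTER_CUBIC)); cv2.imwrite("pics/w9.png",viewer.camera("wrist"))
E
```

```text
t 30.625 pos [0.5439 0.0082 0.0761] rot [179.93  -0.    89.91] F [-0.3  0.5 -0.7]
turn units total [ 0.01 -0.   -0.01] shift units total [ 0.013 -0.008  0.193] per row / 1 [ 0.012 -0.    -0.014] [ 0.013 -0.008  0.193]
```

View pics/s9.png

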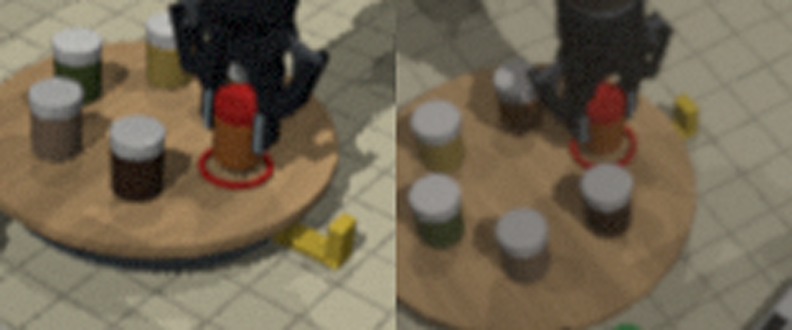

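View pics/w9.png

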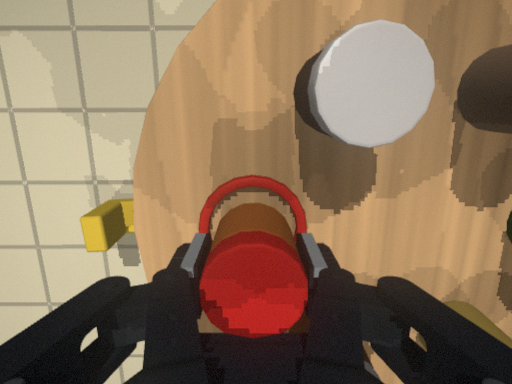

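```bash
cat > wr2.py <<'E'
from meas import *
c=viewer.calibration("wrist"); o=bot.get_obs(); im=viewer.camera("wrist")
h=hsv(im).astype(int)
m=red(im)&(h[...,0]*0==0)
m=m&~((h[...,0]>=5)&(h[...,0]<20))
l,cs=comps(m,60); print(o["ee_pos"],[(s,ce.round()) for i,s,ce in cs])
# outer edge: first red pixel per column, top arc
pts=[(u,np.nonzero(m[:,u])[0][0]) for u in range(203,304) if m[:200+20,u].any()]
for z in (.050,.054):
    P=np.array([ray(c,u,v,z) for u,v in pts]); print(z,fitc(P,.031)[0][:2].round(4),fitc(P)[0].round(4))
E
python3 wr2.py; python3 held.py
```

```text
[0.54374877 0.008191   0.07588567] [(array([ 199,  176,  108,   67, 1621], dtype=int32), array([253., 199.])), (array([ 199,  231,  109,  108, 9302], dtype=int32), array([253., 285.]))]
0.05 [0.5441 0.0082] [0.5441 0.0087 0.0306]
0.054 [0.5441 0.0089] [0.5441 0.0102 0.0299]
[0.54367986 0.00820048 0.07573974]
[ 199  175  108   58 1715] (array([0.54407603, 0.03395755, 0.01920153]), np.float64(7.495693917572061e-05)) off [0.00039617 0.02575708] [6.18651415e-05 2.17670669e-02]
[ 199  231  109  107 9063] (array([0.54433874, 0.00768348, 0.02090438]), np.float64(0.00030365090914920685)) off [ 0.00065888 -0.000517  ] [0.00071541 0.0001643 ]
```

Jar and ring agree within 1 mm. I'm lowering slowly and watching the force.

Emit:
arm_command(motion=[[0, [0.01, 0, 0.05], [0, 0, 0]], [0, [0, 0, 0.05], [0, 0, 0]], [0, [0, 0, 0.02], [0, 0, 0]], [0, [0, 0, 0], [0, 0, 0]]])

```text
time: 31.38
ee_pos: [0.5434, 0.0088, 0.0679]
tcp_rot: [-180.0, 0.0, 89.9]
wrist_force: [0.3, 0.7, -0.3]
opening: 0.0413
```

Emit:
arm_command(motion=[[0, [0, 0, 0.015], [0, 0, 0]], [0, [0, 0, 0.015], [0, 0, 0]], [0, [0, 0, 0], [0, 0, 0]]])

```text
time: 31.75
ee_pos: [0.5434, 0.0088, 0.0662]
tcp_rot: [-180.0, -0.0, 89.9]
wrist_force: [-0.3, 0.5, -1.2]
opening: 0.0412
```

Emit:
arm_command(motion=[[0, [0, 0, 0.015], [0, 0, 0]], [0, [0, 0, 0], [0, 0, 0]]])

```text
time: 32.0
ee_pos: [0.5435, 0.0088, 0.0655]
tcp_rot: [180.0, -0.0, 89.9]
wrist_force: [-0.0, -0.5, 0.6]
opening: 0.041
```

Emit:
arm_command(motion=[[0, [0, 0, 0.015], [0, 0, 0]], [0, [0, 0, 0], [0, 0, 0]]])

```text
time: 32.25
ee_pos: [0.5434, 0.0088, 0.0647]
tcp_rot: [180.0, -0.0, 89.9]
wrist_force: [-0.7, -0.1, 3.0]
opening: 0.0416
```

The jar is seated at about 4 N. Releasing partway and rising.

Emit:
arm_command(motion=[[0.55, [0, 0, 0], [0, 0, 0]], [0.65, [0, 0, 0], [0, 0, 0]], [0.7, [0, 0, 0], [0, 0, 0]], [0.7, [0, 0, 0], [0, 0, 0]], [0.7, [0, 0, 0], [0, 0, 0]]])

```text
time: 32.88
ee_pos: [0.5435, 0.0088, 0.0645]
tcp_rot: [180.0, 0.0, 89.9]
wrist_force: [0.2, -0.3, -0.3]
opening: 0.0599
```

```bash
python3 - <<'E'
from plan import *
go([.5434,.0090,.2],90,1)
a=viewer.camera("side");b=viewer.camera("scene")
cv2.imwrite("pics/s10.png",cv2.resize(np.hstack([a[140:240,220:340],b[130:230,180:300]]),None,fx=3.3,fy=3.3,interpolation=cv2.INTER_CUBIC)); cv2.imwrite("pics/w10.png",viewer.camera("wrist"))
E
```

```text
t 32.875 pos [0.5435 0.0088 0.0645] rot [180.     0.    89.92] F [ 0.2 -0.3 -0.3]
turn units total [ 0.    0.   -0.01] shift units total [ 4.000e-03 -1.000e-03 -2.258e+00] per row / 1 [ 0.001  0.    -0.014] [ 4.000e-03 -1.000e-03 -2.258e+00]
```

View pics/s10.png

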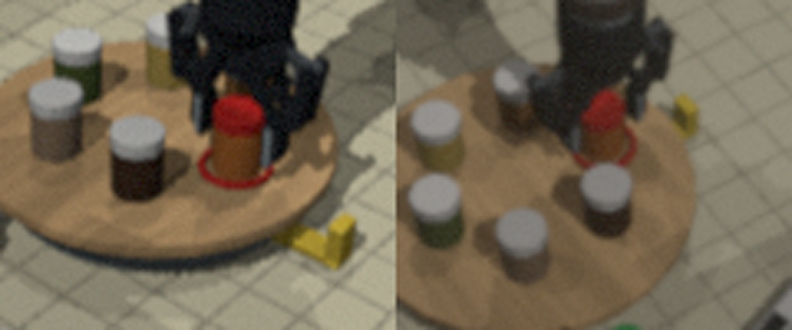

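View pics/w10.png

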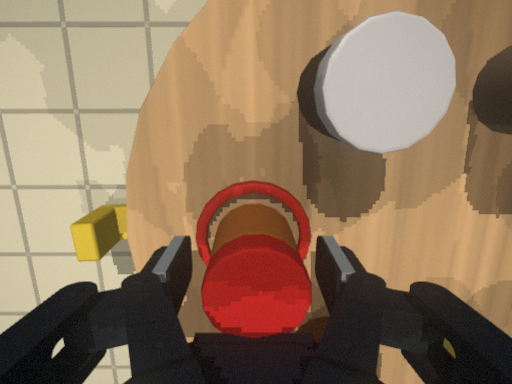

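The jar stands free inside the ring with both jaws clear. I'm going straight up.

Emit:
arm_command(motion=[[0.7, [0, 0, -0.1], [0, 0, 0]], [0.7, [0, 0, -0.3], [0, 0, 0]], [0.7, [0, 0, -0.5], [0, 0, 0]], [0.7, [0, 0, -0.5], [0, 0, 0]], [0.7, [0, 0, -0.5], [0, 0, 0]], [0.7, [0, 0, -0.5], [0, 0, 0]], [0.7, [0, 0, -0.5], [0, 0, 0]], [0.7, [-0.5, 0, -0.2], [0, 0, 0]], [0.7, [-0.6, 0, 0], [0, 0, 0]], [0.7, [0, 0, 0], [0, 0, 0]], [0.7, [0, 0, 0], [0, 0, 0]]])

```text
time: 34.4
ee_pos: [0.5433, -0.0569, 0.2513]
tcp_rot: [180.0, -0.0, 89.9]
wrist_force: [0.4, 1.0, 0.4]
opening: 0.0596
```

```bash
python3 - <<'E'
from meas import *
C=np.array([.6277,.0114]); o=bot.get_obs(); print(o["time"],o["ee_pos"],o["wrist_force"])
c=viewer.calibration("wrist"); im=viewer.camera("wrist"); cv2.imwrite("pics/w11.png",im)
a=viewer.camera("side");b=viewer.camera("scene")
cv2.imwrite("pics/s11.png",cv2.resize(np.hstack([a[140:240,220:340],b[130:230,180:300]]),None,fx=3.3,fy=3.3,interpolation=cv2.INTER_CUBIC))
l,cs=comps(red(im),60)
for i,s,ce in cs: print(s,ce.round(1),ray(c,*ce,.05),ray(c,*ce,.103))
l,cs=comps(yellow(im)&(hsv(im)[...,2]>150),8)
for i,s,ce in cs:
    for z in(.01,.04):
        d=ray(c,*ce,z)[:2]-C; print(s,ce.round(1),z,(d+C).round(4),np.hypot(*d).round(4),np.degrees(np.arctan2(d[1],d[0])).round(2)%360)
E
```

```text
34.4 [ 0.54332718 -0.05694021  0.25127581] [0.44159423 0.97751539 0.35269097]
[ 224   79   58   60 2552] [253.5 109.8] [0.54456882 0.0093064  0.05      ] [0.54447173 0.00935996 0.103     ]
[176 107  15  20 215] [183.1 116.1] 0.01 [0.4604 0.0022] 0.1675 183.16
[176 107  15  20 215] [183.1 116.1] 0.04 [0.467  0.0027] 0.161 183.08
[158 108  13  21 224] [163.9 117.8] 0.01 [4.374e-01 3.000e-04] 0.1906 183.35
[158 108  13  21 224] [163.9 117.8] 0.04 [0.4457 0.001 ] 0.1823 183.27
```

View pics/s11.png

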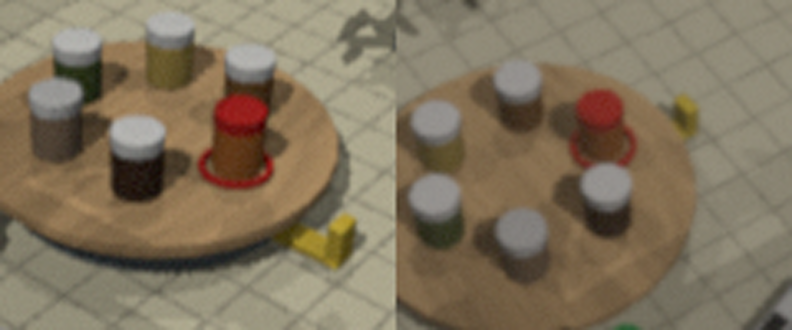

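View pics/w11.png

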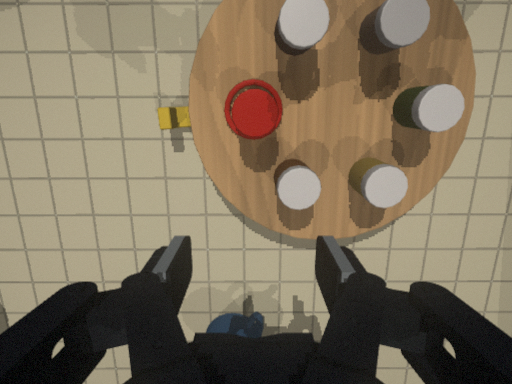

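```bash
python3 -c "
from workcell import bot
print(bot.job_done()); print(bot.get_obs()['time'])"
```

```text
the job is handed in; nothing more can be done
None
the job is handed in; nothing more can be done
```

The red-lidded jar is standing upright inside the red ring, the ring is at the yellow pointer, and I handed the job in at about 34.4 s of the 72 s allowed. No verdict was reported.

**Turning the carousel:** I turned the plate about 55° with shut fingertips on the bare rim. The wrist sensor read at most about 9 N. The first small turn slipped because I was pressing with only about 3.5 N; it held once I pressed with about 7 N.

**Placing the jar:** I took the larger red-lidded jar from the scale and set it down with about 4 N of contact. Then I opened the jaws and lifted the hand straight up.

**Last checks:**
- **Ring:** its centre is about 2 mm from the pointer line, against the 9 mm allowed. The wrist camera put it at 181.4° and the side camera at 182.6°, with the front at 183.3°. The scene camera's estimate was about 3–4° off (some later readings more), but it saw the ring poorly, so I left it out.
- **Jar:** it stood upright and free inside the ring, about 1 mm from its centre when set down.
- **Hand:** it is clear of everything. I saw no contact with the white-lidded jars, the ring, the mug or the bottle, though I did not measure the mug and bottle again at the end.

One early move hit the last joint's limit while the hand was high above the plate. It tilted the hand briefly and cost about 4 s, and touched nothing.

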